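# Release the latched battery pack of a handpiece control unit

### The arm

A 6-joint arm with a two-finger parallel gripper is mounted at the origin on the work surface. World frame = base frame: x ahead of the robot, y to its left, z up, the work surface at z = 0. Lengths are in m, angles in rad, forces in N, time in s.
With the tool pointing down it reaches from about 0.35 to 0.85 m from the base axis. Payload 8.1 kg.
Tool frame: the origin (TCP) lies midway between the tips of the shut fingers; the grasp point (between the pads) lies 19 mm behind it; z points along the fingers, y is the line along which they close (so a half turn about z gives the same grasp; the last joint's range is limited). The gripper opens to 93 mm and grips with 3 to 60 N. Pads are 15 mm wide; open, the fingers measure 128 mm over their backs; the gripper's body (75 mm by 188 mm) begins 65 mm behind the grasp point.
Start: joints at [-1.376, 0.13, 1.488, -0, 1.523, -0.085], TCP at [0.166, -0.577, 0.219] pointing down, gripper open.
Joint ranges: [-2.96, 2.96], [-0.89, 2.26], [0.02, 2.5], [-1.34, 4.48], [0, 2.73], [-2.66, 2.66]. Speed limits (rad/s): [2.39, 2.39, 2.79, 3.14, 3.14, 3.14].

### API

Orientations are given as a rotation vector (axis times angle).
In Python, from plant import read_state, read_camera, camera_model, close_job gives the robot as it stands. The module is installed in compiled form; this text tells all that it offers.
- The arm moves only by the tool carry_out, never from a script. Its argument "moves" is a list of rows, each an object of numbers: "jaw": the finger opening in m, from 0 to 0.093; "dx", "dy", "dz": the shift along the tool's x, y, z in m; "yaw": the turn about the tool's z in rad. In form: [{"jaw": .., "dx": .., "dy": .., "dz": .., "yaw": ..}, ...]. A call has 1 to 8 rows; each row shifts and turns the commanded pose from where the row before left it, along the tool's axes as they then stand; what a row does not reach is not made up. A row lasts 1/8 s, in which the tool goes at most 62.5 mm and 10.7 degrees, less where a joint would pass 70% of its speed; a pose out of reach is approached as far as the arm can. A call is refused whole if a number of a shift passes 0.0625 or a number of a turn 0.188, either way. A call with a gripper value outside its range is refused whole. The fingers move at their own pace and stop on an object; "grip_force" is the grip in N (left out, the last holds). Time passes only in rows, so rows that do not move let the fingers close. It gives the time, the measured TCP pose, the force, the opening and the grip force at its end, in the units of the state.
- read_state(): the state, without advancing time (a new reading comes with each control period).
- read_camera(name): name is "scene" or "side" or "wrist"; returns the picture (400x640x3 uint8, red, green, blue); there is no depth.
- camera_model(name): a dict with "camera_matrix" (3x3 intrinsics, pixels), "k1" (the pictures are not rectified: a ray, as slopes to the right and down, at radius r is drawn at 1 + k1 r^2 times it, then the intrinsics apply), "view" (4x4, takes a point from world to camera coordinates). Camera axes: x right, y up, looking along -z (the intrinsics and any distortion apply to the point x, -y, -z); pixel columns grow to the right and rows downward; lengths in m; the calibration is good to about 2 mm. A picture is of the moment at which its call begins: read the wrist's pose just before it. camera_model takes no time and is no camera call; for the wrist camera it gives the pose at the moment of the call.
- close_job(): hands the job in; it is judged then, once.
The state is a dict: "t": time; "q": joint angles; "dq": joint speeds; "joint_torque": joint torques, N m; "tool_pos": TCP position; "orientation": TCP orientation; "force": force on the tool from outside, world axes, zero at the start; "wrist_torque": the same for the moment, N m; "opening": finger opening in m; "gripper_force": force on a finger pad.
Only numpy, scipy, OpenCV 4.12 (cv2) and the standard library are available. Lean on these libraries where they do the work, as an engineer would, in place of code of your own. Each camera call takes 0.05 s, during which the arm holds its last target. There are 200 camera calls.

### The job

Take the release rod out of its stand, push it through the narrow slot in the top of the white control unit and gently press the hidden latch tab inside, keeping it pressed until the battery pack has risen all the way out of its bay; never force the rod against the unit. Then put the rod back in its stand, upright and fully down, leave the pack standing up untouched, and leave the other things on the bench where they are.

Things in the scene. Friction and masses are not known exactly. Their poses are not given: they have to be found in the camera images.
- unit: white plastic control unit, a box fixed to the bench, 180 (its x) x 130 (its y) x 90 mm high; origin at the centre of its underside, z up; +x from the slot end to the battery end; the -x end has a knob and a small dark window. Under the slot hides a flat sprung latch tab, 26 x 34 mm, its top 18 to 44 mm below the unit's top, different every time. Over 20 N between rod and unit breaks it
- slot (a point): centre of the slot's mouth in the unit's top, 90 mm above the bench, 53 mm from the unit's centre towards -x; axes as the unit. 8 mm wide along x, 18 mm long along y, 12 mm deep, then hollow; mouth bevelled 2 mm. The tab below moves straight down: about 3 N at first, +0.7 N per mm, plus up to 3 N latch friction; frees the pack after 4 to 7 mm; hard stop at 9 mm
- pack: grey battery pack, 73 x 87 x 50 mm high, four dark ridges on top, in the bay at the unit's +x end; origin at the centre of its underside. Latched, its top is 1 mm below the unit's top (origin 39 mm above the bench); freed, a spring lifts it 25 mm in about 1 s, while the tab must stay pressed. Do not handle it
- rod: release rod standing in the stand: 6 mm round steel shank 65 mm long with a rounded tip, above it a round ribbed aluminium handle 16 mm in diameter, 50 mm long; 60 g; origin at the shank's tip, z towards the handle. In the stand the handle's shoulder rests on the stand's top: tip 10 mm, handle 75 to 125 mm above the bench
- rod_tip (a point): the lower tip of the rod's shank; same place as the rod's origin
- stand: square aluminium block 55 x 55 mm, 75 mm high with a 75 mm square dark foot, fixed to the bench, with one upright round bore in the middle of its top; origin at the centre of its underside; it may trade places with the rubber pot
- bore (a point): centre of the mouth of the stand's bore, 75 mm above the bench; the bore is 10 mm in diameter with a 2 mm bevel, 69 mm deep
- cast_a: plaster dental cast, about 67 x 64 mm, 25 mm high, loose, leave alone; origin at the centre of its underside
- cast_b: second plaster dental cast, same size, loose, leave alone; origin at the centre of its underside
- pot: round black rubber mixing pot, 72 mm across, 55 mm high, loose, leave alone; origin at the centre of its underside
- mouse: black computer mouse, about 100 x 60 x 34 mm, loose, leave alone; origin on its underside
- phone: black phone lying flat, 148 x 72 x 9 mm, loose, leave alone; origin at the centre of its underside
- jar: white jar, 56 mm across, 70 mm high, loose, leave alone; origin at the centre of its underside
Mind the look-alikes: they are no part of the job. What is shaped like the stand but orange or yellow is not meant. Of the things shaped like the rod, the steel one is meant.

How it is judged:
By the outcome, as a careful person would: the job done as asked, in the order asked, and still so for the second after the job is handed in, with the robot touching nothing.
It also fails if it takes over 64 s, if anything falls off the work surface, if the arm or the gripper's body presses on something with over 40 N, if the wrist force passes 120 N, or if a joint passes its speed limit or range.

## Working session

There is one attempt and no reset: what is moved stays moved. The work goes in short steps, Python scripts to look and compute and a tool call to move; the robot and the scene stay as the last step left them, time stands still between calls to the robot, and variables do not carry over. Pictures are saved under pics/ and viewed, at most 12 in all, crops included, and the job is handed in when it is done.

Besides the shell and the picture viewer there is one more tool, called after "Request:" as name(argument=value, ...), one argument or row to a line, values as JSON. carry_out: Moves the arm, as the interface text tells. Its arguments: {"type":"object","properties":{"moves":{"type":"array","items":{"type":"object","properties":{"jaw":{"type":"number"},"dx":{"type":"number"},"dy":{"type":"number"},"dz":{"type":"number"},"yaw":{"type":"number"}}}},"grip_force":{"type":"number"}},"required":["moves"]}

```bash
mkdir -p pics; cat > h.py <<'E'
import numpy as np, cv2
from plant import *
def save(n,f):
    m=camera_model(n); im=read_camera(n); cv2.imwrite('pics/'+f,im[:,:,::-1]); return im,m
def ray(m,u,v):
    K=np.array(m['camera_matrix']);V=np.array(m['view'])
    x,y=(u-K[0,2])/K[0,0],(v-K[1,2])/K[1,1]
    a,b=x,y
    for _ in range(20):
        s=1+m['k1']*(a*a+b*b); a,b=x/s,y/s
    R=V[:3,:3]; o=-R.T@V[:3,3]; d=R.T@np.array([a,-b,-1.]); return o,d
def onz(m,u,v,z):
    o,d=ray(m,u,v); return o+d*(z-o[2])/d[2]
def proj(m,p):
    K=np.array(m['camera_matrix']);V=np.array(m['view'])
    c=V[:3,:3]@np.array(p)+V[:3,3]; a,b=c[0]/-c[2],-c[1]/-c[2]
    s=1+m['k1']*(a*a+b*b); return K[0,0]*a*s+K[0,2],K[1,1]*b*s+K[1,2]
def two(m1,p1,m2,p2):
    o,d=ray(m1,*p1);q,e=ray(m2,*p2)
    s=np.linalg.lstsq(np.c_[d,-e],q-o,rcond=None)[0]
    a,b=o+d*s[0],q+e*s[1]; return (a+b)/2,np.linalg.norm(a-b)
E
python3 - <<'E'
from h import *
for n in('scene','side'):
    im,m=save(n,n+'0.png'); V=m['view'];print(n,-V[:3,:3].T@V[:3,3],m['camera_matrix'][0,0])
s=read_state();print(s)
E
```

```text
scene [1.56342858 0.07823547 1.12942239] 445.5498117673626
side [0.37162195 0.95454895 0.74266129] 423.32463582615765
{'t': 0.1, 'q': array([-1.37643899e+00,  1.31098775e-01,  1.48914366e+00, -2.13083395e-05,
        1.52299054e+00, -8.53934991e-02]), 'dq': array([ 0.00080639, -0.00141535, -0.00261523, -0.00070972,  0.00134532,
       -0.00054445]), 'joint_torque': array([ 7.47580634e-04, -5.61341643e+01, -4.93093443e+01,  7.69129512e-02,
        2.91498739e-02, -5.47702189e-05]), 'tool_pos': array([ 0.16559018, -0.57617674,  0.21769917]), 'orientation': array([-3.10928892e+00, -4.37773478e-01,  1.73600178e-04]), 'force': array([ 0.53201177,  0.01731879, -1.35777153]), 'wrist_torque': array([-0.02316904,  0.02509096, -0.05550237]), 'gripper_force': 0.0, 'opening': 0.09293027482698524}
```

View pics/scene0.png

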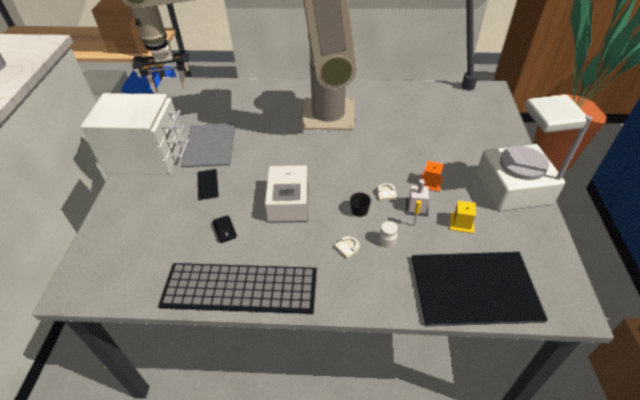

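View pics/side0.png

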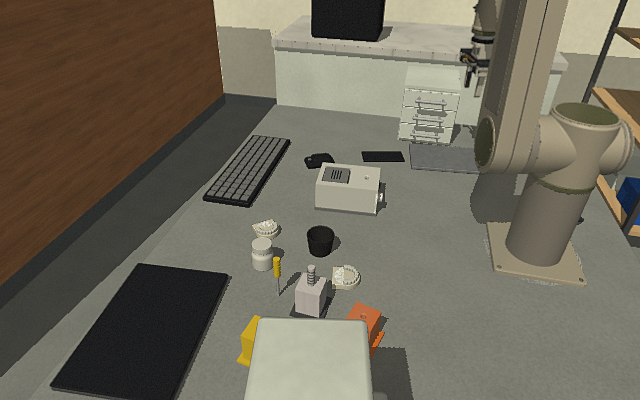

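The scene picture shows the white unit at (288,193) with its slot at (289,173), the stand and steel rod at (420,192), and a yellow look-alike rod at (418,207). In the side view, the unit is at (348,187), its slot at (367,178), and the steel handle at (311,272). I'll zoom in on both.

```bash
python3 - <<'E'
from h import *
a=cv2.imread('pics/scene0.png');b=cv2.imread('pics/side0.png')
def c(i,u,v,w=64,h=50): return cv2.resize(i[v:v+h,u:u+w],(400,300),interpolation=cv2.INTER_CUBIC)
o=np.vstack([np.hstack([c(a,256,155,80,60+0),c(a,380,155,80,60)]),np.hstack([c(b,310,155,80,60),c(b,255,250,96,72)])])
cv2.imwrite('pics/crop1.png',o)
ms=camera_model('scene');md=camera_model('side')
print('slot',two(ms,(289,173),md,(367,178)),onz(ms,289,173,.09))
print('rod',two(ms,(422,183),md,(311,267)))
E
```

```text
slot (array([ 0.46242976, -0.11158787,  0.09015305]), np.float64(0.004005919170244556)) [ 0.4648446  -0.11043896  0.09      ]
rod (array([0.52586021, 0.32488785, 0.1209384 ]), np.float64(0.007551606649557488))
```

View pics/crop1.png

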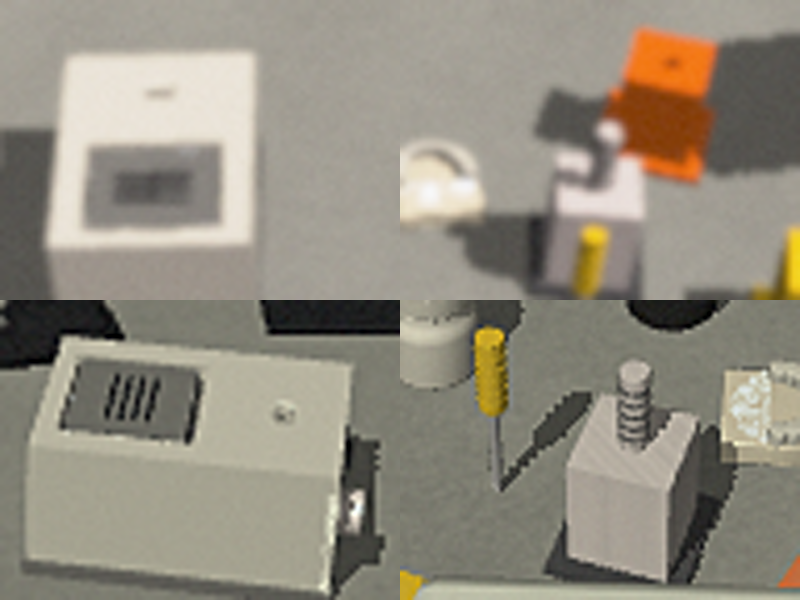

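```bash
cat >> h.py <<'E'
from scipy.spatial.transform import Rotation as Ro
def go(*targets):
    s=read_state(); R=Ro.from_rotvec(s['orientation']).as_matrix()
    p=s['tool_pos']; print('t',s['t'],'pos',p.round(4),'F',s['force'].round(1),'open',round(s['opening'],4)); print('x',R[:,0].round(3),'y',R[:,1].round(3),'z',R[:,2].round(4))
    for t in targets: print('->',t,'d',(R.T@(np.array(t)-p)).round(4)); p=np.array(t)
E
python3 - <<'E'
from h import *
ms=camera_model('scene');md=camera_model('side')
print('rodtop',two(ms,(421.6,181),md,(311.4,267.3)),onz(ms,421.6,181,.125),onz(md,311.4,267.3,.125))
print('ytop',two(ms,(418.4,201.6),md,(276.6,258.4)), 'ytip',onz(md,279,295,0))
A=[(256+(x)/5,155+y/5) for x,y in((66,54),(256,50),(258,246),(46,248),(160,93))]
print([onz(ms,*p,.09)[:2].round(4) for p in A])
B=[(310+x/5,155+y/5) for x,y in((65,38),(352,64),(345,470-300+5),(30,135),(284,112))]
print([onz(md,*p,.09)[:2].round(4) for p in B])
print('drawer',onz(ms,107,172,0),onz(ms,166,172,0),'o',onz(ms,433,187,0),)
go((.3,-.45,.26),(.45,-.1,.24),(.5,.3,.24))
m=camera_model('wrist');V=m['view'];print(-V[:3,:3].T@V[:3,3],-V[2,:3],m['camera_matrix'])
E
```

```text
rodtop (array([0.52273047, 0.32526285, 0.12372919]), np.float64(0.0018963275092061538)) [0.5251021  0.32542701 0.125     ] [0.52194884 0.32550038 0.125     ]
ytop (array([0.6049613 , 0.30818453, 0.11478131]), np.float64(0.0029803670059887865)) ytip [0.60341956 0.30586622 0.        ]
[array([ 0.4309, -0.1829]), array([ 0.4225, -0.0514]), array([ 0.6069, -0.0363]), array([ 0.6135, -0.1712]), array([ 0.4679, -0.1135])]
[array([ 0.6069, -0.1713]), array([ 0.4295, -0.1848]), array([ 0.4199, -0.0593]), array([ 0.6019, -0.0556]), array([ 0.4625, -0.1182])]
drawer [ 0.38729442 -0.80830243  0.        ] [ 0.37973596 -0.58675559  0.        ] o [0.42515802 0.39331454 0.        ]
t 0.1 pos [ 0.1656 -0.5762  0.2177] F [ 0.5  0.  -1.4] open 0.0929
x [0.961 0.276 0.   ] y [ 0.276 -0.961 -0.002] z [-3.0e-04  1.6e-03 -1.0e+00]
-> (0.3, -0.45, 0.26) d [ 0.164  -0.0842 -0.0421]
-> (0.45, -0.1, 0.24) d [ 0.2408 -0.2949  0.0205]
-> (0.5, 0.3, 0.24) d [ 0.1585 -0.3706  0.0006]
[ 0.23633746 -0.55580672  0.38346022] [-0.25554842 -0.07248238 -0.96407537] [[328.322801     0.         318.5974534 ]
 [  0.         328.322801   203.48331002]
 [  0.           0.           1.        ]]
```

Request:
carry_out(
  moves=[
    {"dx":0.041,"dy":-0.021,"dz":-0.01},
    {"dx":0.041,"dy":-0.021,"dz":-0.01},
    {"dx":0.041,"dy":-0.021,"dz":-0.01},
    {"dx":0.041,"dy":-0.021,"dz":-0.01},
    {"dx":0.04,"dy":-0.045},
    {"dx":0.04,"dy":-0.045},
    {"dx":0.04,"dy":-0.045},
    {"dx":0.04,"dy":-0.045},
  ],
  grip_force=15,
)

```text
invalid input at $.moves[0]: expected keys jaw, dx, dy, dz, yaw
```

Request:
carry_out(
  moves=[
    {"dx":0.02,"dy":-0.05},
    {"jaw":0.05,"dx":0.02,"dy":-0.05},
    {"dx":0.02,"dy":-0.05},
    {"dx":0.02,"dy":-0.05},
    {"dx":0.02,"dy":-0.05},
    {"dx":0.02,"dy":-0.05},
    {"dx":0.02,"dy":-0.05},
    {"dx":0.02,"dy":-0.05},
  ],
)

```text
invalid input at $.moves[0]: expected keys jaw, dx, dy, dz, yaw
```

```bash
python3 - <<'E'
from h import *
go((.523,.3255,.2),(.523,.3255,.087))
E
```

```text
t 0.1 pos [ 0.1656 -0.5762  0.2177] F [ 0.5  0.  -1.4] open 0.0929
x [0.961 0.276 0.   ] y [ 0.276 -0.961 -0.002] z [-3.0e-04  1.6e-03 -1.0e+00]
-> (0.523, 0.3255, 0.2) d [ 0.5925 -0.7679  0.019 ]
-> (0.523, 0.3255, 0.087) d [-0.      0.0002  0.113 ]
```

All keys are required in every row.

Request:
carry_out(
  moves=[
    {"jaw":0.09,"dx":0.041,"dy":-0.021,"dz":-0.01,"yaw":0},
    {"jaw":0.09,"dx":0.041,"dy":-0.021,"dz":-0.01,"yaw":0},
    {"jaw":0.09,"dx":0.041,"dy":-0.021,"dz":-0.01,"yaw":0},
    {"jaw":0.09,"dx":0.041,"dy":-0.021,"dz":-0.01,"yaw":0},
    {"jaw":0.05,"dx":0.04,"dy":-0.045,"dz":0,"yaw":0},
    {"jaw":0.05,"dx":0.04,"dy":-0.045,"dz":0,"yaw":0},
    {"jaw":0.05,"dx":0.04,"dy":-0.045,"dz":0,"yaw":0},
    {"jaw":0.05,"dx":0.04,"dy":-0.045,"dz":0,"yaw":0},
  ],
  grip_force=15,
)

```text
t: 1.1
tool_pos: [0.4045, -0.2315, 0.2583]
orientation: [-3.111, -0.438, 0.0]
force: [1.3, 0.3, 0.8]
opening: 0.0543
gripper_force: 0.0
```

Request:
carry_out(
  moves=[
    {"jaw":0.05,"dx":0.02,"dy":-0.05,"dz":0,"yaw":0},
    {"jaw":0.05,"dx":0.02,"dy":-0.05,"dz":0,"yaw":0},
    {"jaw":0.05,"dx":0.02,"dy":-0.05,"dz":0,"yaw":0},
    {"jaw":0.05,"dx":0.02,"dy":-0.05,"dz":0,"yaw":0},
    {"jaw":0.05,"dx":0.02,"dy":-0.05,"dz":0,"yaw":0},
    {"jaw":0.05,"dx":0.02,"dy":-0.05,"dz":0,"yaw":0},
    {"jaw":0.05,"dx":0.02,"dy":-0.05,"dz":0,"yaw":0},
    {"jaw":0.05,"dx":0.02,"dy":-0.05,"dz":0,"yaw":0},
  ],
)

```text
t: 2.1
tool_pos: [0.4472, 0.197, 0.2584]
orientation: [3.111, 0.438, -0.0]
force: [0.6, -0.3, 0.8]
opening: 0.0501
gripper_force: 0.0
```

```bash
python3 - <<'E'
from h import *
go((.523,.3255,.2),(.523,.3255,.087))
E
```

```text
t 2.1 pos [0.4472 0.197  0.2584] F [ 0.6 -0.3  0.8] open 0.0501
x [ 0.961  0.276 -0.   ] y [ 0.276 -0.961  0.   ] z [-2.e-04 -2.e-04 -1.e+00]
-> (0.523, 0.3255, 0.2) d [ 0.1084 -0.1026  0.0583]
-> (0.523, 0.3255, 0.087) d [ 0.    -0.     0.113]
```

Request:
carry_out(
  moves=[
    {"jaw":0.05,"dx":0.036,"dy":-0.034,"dz":0.01,"yaw":0},
    {"jaw":0.05,"dx":0.036,"dy":-0.034,"dz":0.02,"yaw":0},
    {"jaw":0.05,"dx":0.036,"dy":-0.034,"dz":0.02,"yaw":0},
    {"jaw":0.05,"dx":0,"dy":0,"dz":0.008,"yaw":0},
    {"jaw":0.05,"dx":0,"dy":0,"dz":0,"yaw":0},
  ],
)

```text
t: 2.72
tool_pos: [0.5222, 0.3224, 0.1991]
orientation: [3.11, 0.438, -0.004]
force: [-0.1, 0.1, 0.2]
opening: 0.0499
gripper_force: 0.0
```

```bash
python3 - <<'E'
from h import *
go((.523,.3255,.2),(.523,.3255,.087))
im,m=save('wrist','w1.png')
for p in ((.523,.3255,.125),(.523,.3255,.075)): print(proj(m,p))
E
```

```text
t 2.725 pos [0.5222 0.3224 0.1991] F [-0.1  0.1  0.2] open 0.0499
x [ 0.961  0.277 -0.003] y [ 0.277 -0.961  0.001] z [-0.0027 -0.0016 -1.    ]
-> (0.523, 0.3255, 0.2) d [ 0.0016 -0.0028 -0.0009]
-> (0.523, 0.3255, 0.087) d [ 3.00e-04 -1.00e-04  1.13e-01]
(np.float64(315.0636788894912), np.float64(210.6691030525523))
(np.float64(315.54874983379796), np.float64(194.73702783062248))
```

View pics/w1.png

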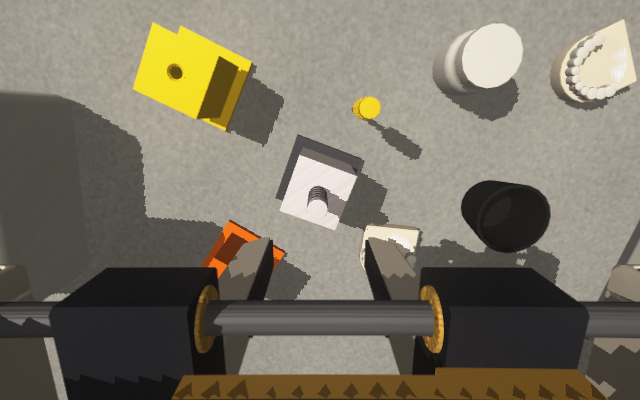

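Seen from the wrist, the steel rod's top is near (317,207), centred between the fingers, and nothing else is close.

```bash
python3 - <<'E'
from h import *
m=camera_model('wrist');p=onz(m,317,207,.125);print(p)
c=onz(m,318,192,.075)
print('stand/rod base',c)
go((p[0],p[1],.2),(p[0],p[1],.087))
E
```

```text
[0.52649846 0.32474979 0.125     ]
stand/rod base [0.52655301 0.32400598 0.075     ]
t 2.775 pos [0.5228 0.3223 0.2008] F [ 0.2 -0.5  0.4] open 0.0502
x [ 0.961  0.276 -0.001] y [ 0.276 -0.961  0.   ] z [-4.e-04 -5.e-04 -1.e+00]
-> (np.float64(0.5264984587088793), np.float64(0.32474979019821304), 0.2) d [ 0.0042 -0.0013  0.0008]
-> (np.float64(0.5264984587088793), np.float64(0.32474979019821304), 0.087) d [ 1.00e-04 -0.00e+00  1.13e-01]
```

Request:
carry_out(
  moves=[
    {"jaw":0.05,"dx":0.0035,"dy":-0.0015,"dz":0.0,"yaw":0},
    {"jaw":0.05,"dx":0,"dy":0,"dz":0.03,"yaw":0},
    {"jaw":0.05,"dx":0,"dy":0,"dz":0.03,"yaw":0},
    {"jaw":0.05,"dx":0,"dy":0,"dz":0.03,"yaw":0},
    {"jaw":0.05,"dx":0,"dy":0,"dz":0.015,"yaw":0},
    {"jaw":0.05,"dx":0,"dy":0,"dz":0.008,"yaw":0},
    {"jaw":0.03,"dx":0,"dy":0,"dz":0,"yaw":0},
    {"jaw":0.02,"dx":0,"dy":0,"dz":0,"yaw":0},
  ],
)

```text
t: 3.78
tool_pos: [0.527, 0.3259, 0.0891]
orientation: [-3.11, -0.438, -0.003]
force: [-0.2, -0.7, 0.8]
opening: 0.0347
gripper_force: 0.0
```

Request:
carry_out(
  moves=[
    {"jaw":0.01,"dx":0,"dy":0,"dz":0,"yaw":0},
    {"jaw":0.01,"dx":0,"dy":0,"dz":0,"yaw":0},
    {"jaw":0.01,"dx":0,"dy":0,"dz":0,"yaw":0},
    {"jaw":0.01,"dx":0,"dy":0,"dz":0,"yaw":0},
  ],
  grip_force=20,
)

```text
t: 4.28
tool_pos: [0.5265, 0.3256, 0.0883]
orientation: [-3.111, -0.438, -0.001]
force: [-0.6, -0.5, 3.8]
opening: 0.0155
gripper_force: 20.0
```

Request:
carry_out(
  moves=[
    {"jaw":0.01,"dx":0,"dy":0,"dz":-0.01,"yaw":0},
    {"jaw":0.01,"dx":0,"dy":0,"dz":-0.02,"yaw":0},
    {"jaw":0.01,"dx":0,"dy":0,"dz":-0.025,"yaw":0},
    {"jaw":0.01,"dx":0,"dy":0,"dz":-0.025,"yaw":0},
    {"jaw":0.01,"dx":0,"dy":0,"dz":-0.02,"yaw":0},
    {"jaw":0.01,"dx":0,"dy":0,"dz":-0.01,"yaw":0},
    {"jaw":0.01,"dx":0,"dy":0,"dz":0,"yaw":0},
  ],
)

```text
t: 5.15
tool_pos: [0.5265, 0.3256, 0.1985]
orientation: [-3.11, -0.438, -0.002]
force: [0.3, -1.1, -0.6]
opening: 0.0156
gripper_force: 20.0
```

```bash
python3 - <<'E'
from h import *
go((.464,-.117,.198))
im,m=save('wrist','w2.png')
E
```

```text
t 5.15 pos [0.5265 0.3256 0.1985] F [ 0.3 -1.1 -0.6] open 0.0156
x [0.961 0.276 0.001] y [ 0.276 -0.961 -0.   ] z [ 1.3e-03  7.0e-04 -1.0e+00]
-> (0.464, -0.117, 0.198) d [-1.823e-01  4.082e-01  2.000e-04]
```

Request:
carry_out(
  moves=[
    {"jaw":0.01,"dx":-0.01,"dy":0.03,"dz":0,"yaw":0},
    {"jaw":0.01,"dx":-0.025,"dy":0.055,"dz":0,"yaw":0},
    {"jaw":0.01,"dx":-0.025,"dy":0.055,"dz":0,"yaw":0},
    {"jaw":0.01,"dx":-0.025,"dy":0.055,"dz":0,"yaw":0},
    {"jaw":0.01,"dx":-0.025,"dy":0.055,"dz":0,"yaw":0},
    {"jaw":0.01,"dx":-0.025,"dy":0.055,"dz":0,"yaw":0},
    {"jaw":0.01,"dx":-0.025,"dy":0.055,"dz":0,"yaw":0},
    {"jaw":0.01,"dx":-0.022,"dy":0.048,"dz":0,"yaw":0},
  ],
)

```text
t: 6.2
tool_pos: [0.4625, -0.1188, 0.1964]
orientation: [-3.11, -0.437, 0.002]
force: [0.8, 0.2, -0.5]
opening: 0.0152
gripper_force: 20.0
```

Request:
carry_out(
  moves=[
    {"jaw":0.01,"dx":0,"dy":0,"dz":0,"yaw":0},
    {"jaw":0.01,"dx":0,"dy":0,"dz":0,"yaw":0},
  ],
)

```text
t: 6.45
tool_pos: [0.4633, -0.1165, 0.1966]
orientation: [-3.11, -0.436, 0.002]
force: [0.3, 0.9, -0.7]
opening: 0.0157
gripper_force: 20.0
```

```bash
python3 - <<'E'
from h import *
go((.464,-.117,.198))
im,m=save('wrist','w3.png')
a=im[100:250,220:420][:,:,::-1]
b,_=save('side','s3.png');b=b[110:230,290:450][:,:,::-1]
cv2.imwrite('pics/w3c.png',np.hstack([cv2.resize(a,(800,600),interpolation=cv2.INTER_CUBIC)]))
t=read_state()['tool_pos']
for z in(.12,.09): print(proj(m,(t[0],t[1],z)))
print(proj(m,(.464,-.117,.09)))
E
```

```text
t 6.45 pos [ 0.4633 -0.1165  0.1966] F [ 0.3  0.9 -0.7] open 0.0157
x [ 0.961  0.275 -0.001] y [ 0.275 -0.961 -0.002] z [-0.0016  0.0012 -1.    ]
-> (0.464, -0.117, 0.198) d [ 0.0005  0.0006 -0.0014]
(np.float64(318.05309675446057), np.float64(211.04833893141634))
(np.float64(318.1379971302279), np.float64(200.94807227104334))
(np.float64(319.64216127321157), np.float64(201.12074019113027))
```

View pics/w3c.png

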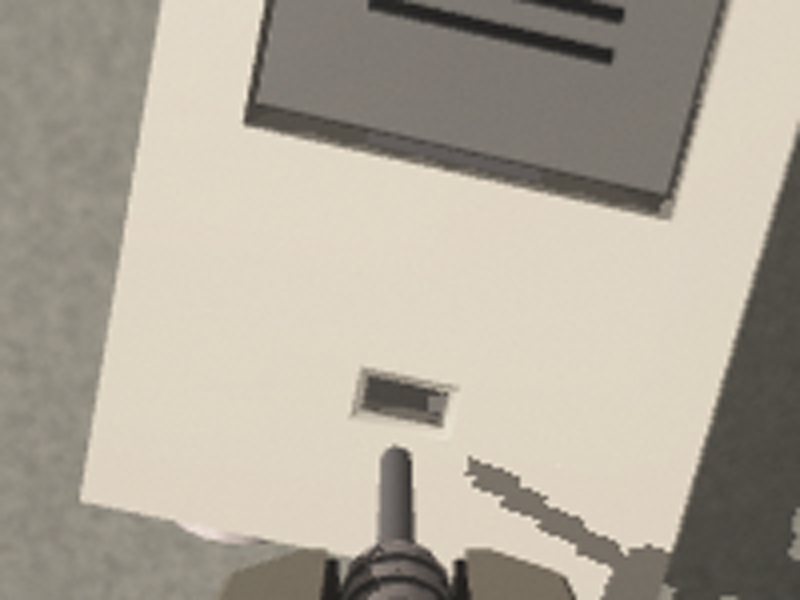

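The crop shows the slot mouth centred near (405,399), which is full-frame (321.2,199.8). The rod tip is near crop (397,450), a few mm off the TCP axis.

```bash
python3 - <<'E'
from h import *
m=camera_model('wrist')
s=onz(m,321.25,199.75,.09); r=onz(m,319.2,216.5,.1216); t=read_state()['tool_pos']
print('slot',s,'tip',r,'tip-tcp',r-t)
a=[onz(m,220+u/4,100+v/4,.09) for u,v in((362,368),(458,386),(448,428),(352,414))]
print(np.linalg.norm(a[1]-a[0]),np.linalg.norm(a[3]-a[0]))
d=s-r; g=t+d; go((g[0],g[1],t[2]),(g[0],g[1],.174))
E
```

```text
slot [ 0.46595589 -0.11723534  0.09      ] tip [ 0.46065454 -0.11688803  0.1216    ] tip-tcp [-0.00313714 -0.00117212 -0.07544922]
0.020913928665180898 0.010423685981421986
t 6.55 pos [ 0.4638 -0.1157  0.197 ] F [-0.2  0.  -0.9] open 0.0152
x [ 0.961  0.277 -0.001] y [ 0.277 -0.961 -0.001] z [-9.e-04  7.e-04 -1.e+00]
-> (np.float64(0.4690930388844156), np.float64(-0.1160632262396777), np.float64(0.19704921714704907)) d [ 0.005   0.0018 -0.    ]
-> (np.float64(0.4690930388844156), np.float64(-0.1160632262396777), 0.174) d [0.    0.    0.023]
```

Request:
carry_out(
  moves=[
    {"jaw":0.01,"dx":0.005,"dy":0.0018,"dz":0.005,"yaw":0},
    {"jaw":0.01,"dx":0,"dy":0,"dz":0.01,"yaw":0},
    {"jaw":0.01,"dx":0,"dy":0,"dz":0.008,"yaw":0},
    {"jaw":0.01,"dx":0,"dy":0,"dz":0,"yaw":0},
    {"jaw":0.01,"dx":0,"dy":0,"dz":0,"yaw":0},
  ],
)

```text
t: 7.18
tool_pos: [0.4692, -0.1173, 0.1747]
orientation: [-3.111, -0.438, -0.0]
force: [0.6, 0.3, -0.4]
opening: 0.0156
gripper_force: 20.0
```

```bash
python3 - <<'E'
from h import *
im,m=save('wrist','w4.png')
a=im[170:230,280:360][:,:,::-1]
b,_=save('side','s4.png');b=b[150:195,340:400][:,:,::-1]
cv2.imwrite('pics/w4c.png',np.hstack([cv2.resize(x,(400,300),interpolation=cv2.INTER_CUBIC) for x in(a,b)]))
go()
E
```

```text
t 7.275 pos [ 0.4693 -0.1174  0.175 ] F [ 0.8 -0.2 -0.9] open 0.0154
x [0.961 0.276 0.001] y [ 0.276 -0.961  0.   ] z [ 6.e-04 -2.e-04 -1.e+00]
```

View pics/w4c.png

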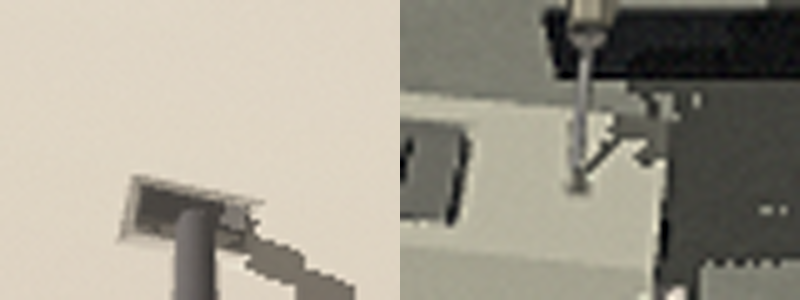

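The tip is just above the mouth. The mouth centre is near crop (191,213) and the tip's ball centre near (196,227). The side view agrees that the tip is over the slot.

```bash
python3 - <<'E'
from h import *
m=camera_model('wrist')
s=onz(m,318.2,212.6,.09); r=onz(m,319.2,215.4,.100)
R=Ro.from_rotvec(read_state()['orientation']).as_matrix()
print(s,r,'tool d',R.T@(s-r))
u=np.array([1,.06,0]);u/=np.linalg.norm(u);print('along unit x',u@(s-r))
# side check
d=camera_model('side');print(onz(d,340+575/400*60-60,150+185/300*45,.09),'side slot px')
E
```

```text
[ 0.46634553 -0.11787629  0.09      ] [ 0.46732992 -0.11839425  0.1       ] tool d [-0.00080838 -0.00077323  0.0099993 ]
along unit x -0.0009516008678677735
[ 0.46384446 -0.11584409  0.09      ] side slot px
```

Request:
carry_out(
  moves=[
    {"jaw":0.01,"dx":-0.0008,"dy":-0.0006,"dz":0.001,"yaw":0},
    {"jaw":0.01,"dx":0,"dy":0,"dz":0.002,"yaw":0},
    {"jaw":0.01,"dx":0,"dy":0,"dz":0.002,"yaw":0},
    {"jaw":0.01,"dx":0,"dy":0,"dz":0.002,"yaw":0},
    {"jaw":0.01,"dx":0,"dy":0,"dz":0.002,"yaw":0},
    {"jaw":0.01,"dx":0,"dy":0,"dz":0.001,"yaw":0},
    {"jaw":0.01,"dx":0,"dy":0,"dz":0,"yaw":0},
  ],
)

```text
t: 8.15
tool_pos: [0.4681, -0.1169, 0.1645]
orientation: [-3.111, -0.438, 0.001]
force: [-0.8, 0.5, -1.8]
opening: 0.0154
gripper_force: 20.0
```

Request:
carry_out(
  moves=[
    {"jaw":0.01,"dx":0,"dy":0,"dz":0.002,"yaw":0},
    {"jaw":0.01,"dx":0,"dy":0,"dz":0.002,"yaw":0},
    {"jaw":0.01,"dx":0,"dy":0,"dz":0.002,"yaw":0},
    {"jaw":0.01,"dx":0,"dy":0,"dz":0.002,"yaw":0},
    {"jaw":0.01,"dx":0,"dy":0,"dz":0.002,"yaw":0},
    {"jaw":0.01,"dx":0,"dy":0,"dz":0,"yaw":0},
  ],
)

```text
t: 8.9
tool_pos: [0.4681, -0.1169, 0.1543]
orientation: [-3.111, -0.438, 0.001]
force: [-0.8, -0.7, -0.2]
opening: 0.0157
gripper_force: 20.0
```

Request:
carry_out(
  moves=[
    {"jaw":0.01,"dx":0,"dy":0,"dz":0.002,"yaw":0},
    {"jaw":0.01,"dx":0,"dy":0,"dz":0.002,"yaw":0},
    {"jaw":0.01,"dx":0,"dy":0,"dz":0.002,"yaw":0},
    {"jaw":0.01,"dx":0,"dy":0,"dz":0,"yaw":0},
  ],
)

```text
t: 9.4
tool_pos: [0.4681, -0.1169, 0.1483]
orientation: [-3.111, -0.438, 0.001]
force: [-0.8, -0.2, -1.3]
opening: 0.0156
gripper_force: 20.0
```

Request:
carry_out(
  moves=[
    {"jaw":0.01,"dx":0,"dy":0,"dz":0.002,"yaw":0},
    {"jaw":0.01,"dx":0,"dy":0,"dz":0.002,"yaw":0},
    {"jaw":0.01,"dx":0,"dy":0,"dz":0,"yaw":0},
  ],
)

```text
t: 9.78
tool_pos: [0.4681, -0.1169, 0.1443]
orientation: [-3.111, -0.438, 0.0]
force: [-1.1, -0.9, -1.3]
opening: 0.0156
gripper_force: 20.0
```

Request:
carry_out(
  moves=[
    {"jaw":0.01,"dx":0,"dy":0,"dz":0.001,"yaw":0},
    {"jaw":0.01,"dx":0,"dy":0,"dz":0.001,"yaw":0},
    {"jaw":0.01,"dx":0,"dy":0,"dz":0.001,"yaw":0},
    {"jaw":0.01,"dx":0,"dy":0,"dz":0,"yaw":0},
  ],
)

```text
t: 10.28
tool_pos: [0.4682, -0.1169, 0.1415]
orientation: [-3.111, -0.438, 0.0]
force: [-0.9, -0.0, -0.9]
opening: 0.0157
gripper_force: 20.0
```

Request:
carry_out(
  moves=[
    {"jaw":0.01,"dx":0,"dy":0,"dz":0.0015,"yaw":0},
    {"jaw":0.01,"dx":0,"dy":0,"dz":0.0015,"yaw":0},
    {"jaw":0.01,"dx":0,"dy":0,"dz":0,"yaw":0},
  ],
)

```text
t: 10.65
tool_pos: [0.4685, -0.1171, 0.1393]
orientation: [3.11, 0.438, 0.001]
force: [-3.9, 0.4, 4.9]
opening: 0.0157
gripper_force: 20.0
```

Request:
carry_out(
  moves=[
    {"jaw":0.01,"dx":0,"dy":0,"dz":0.0015,"yaw":0},
    {"jaw":0.01,"dx":0,"dy":0,"dz":0.0015,"yaw":0},
    {"jaw":0.01,"dx":0,"dy":0,"dz":0,"yaw":0},
  ],
)

```text
t: 11.02
tool_pos: [0.4686, -0.1171, 0.1367]
orientation: [3.11, 0.438, 0.001]
force: [-3.5, 1.5, 7.6]
opening: 0.0156
gripper_force: 20.0
```

Request:
carry_out(
  moves=[
    {"jaw":0.01,"dx":0,"dy":0,"dz":0.001,"yaw":0},
    {"jaw":0.01,"dx":0,"dy":0,"dz":0,"yaw":0},
  ],
  grip_force=30,
)

```text
t: 11.28
tool_pos: [0.4686, -0.1172, 0.1359]
orientation: [3.11, 0.438, 0.001]
force: [-4.6, 0.7, 9.0]
opening: 0.0153
gripper_force: 30.0
```

Request:
carry_out(
  moves=[
    {"jaw":0.01,"dx":0,"dy":0,"dz":0.001,"yaw":0},
    {"jaw":0.01,"dx":0,"dy":0,"dz":0,"yaw":0},
  ],
)

```text
t: 11.52
tool_pos: [0.4687, -0.1172, 0.135]
orientation: [3.11, 0.438, 0.002]
force: [-5.0, 1.7, 10.4]
opening: 0.0151
gripper_force: 30.0
```

```bash
python3 - <<'E'
from h import *
go()
a=cv2.imread('pics/side0.png').astype(int)
b,_=save('side','s5.png')
d=np.abs(b[:,:,::-1].astype(int)-a).sum(2)
print('pack region diff',d[165:185,320:352].mean())
E
```

```text
t 11.525 pos [ 0.4687 -0.1172  0.135 ] F [-5.   1.7 10.4] open 0.0151
x [0.961 0.276 0.001] y [ 0.276 -0.961  0.001] z [ 1.1e-03 -6.0e-04 -1.0e+00]
pack region diff 43.0671875
```

Request:
carry_out(
  moves=[
    {"jaw":0.01,"dx":-0.0005,"dy":0,"dz":0.0007,"yaw":0},
    {"jaw":0.01,"dx":0,"dy":0,"dz":0,"yaw":0},
  ],
)

```text
t: 11.82
tool_pos: [0.4685, -0.1173, 0.1344]
orientation: [3.11, 0.438, 0.003]
force: [-3.9, 1.8, 10.5]
opening: 0.0154
gripper_force: 30.0
```

```bash
python3 - <<'E'
from h import *
go()
a=cv2.imread('pics/s4.png').astype(int);c=cv2.imread('pics/s5.png').astype(int)
b,_=save('side','s6.png');b=b[:,:,::-1].astype(int)
for x in(c,b): print('pack diff',np.abs(x-a).sum(2)[150:185,315:355].mean())
E
```

```text
t 11.825 pos [ 0.4685 -0.1173  0.1344] F [-3.9  1.8 10.5] open 0.0154
x [0.961 0.276 0.002] y [ 0.276 -0.961  0.001] z [ 1.8e-03 -5.0e-04 -1.0e+00]
pack diff 22.879285714285714
pack diff 26.77857142857143
```

```bash
python3 - <<'E'
from h import *
b,_=save('side','s7.png')
cv2.imwrite('pics/cmp.png',np.hstack([cv2.resize(cv2.imread('pics/'+f)[140:220,305:395],(400,355),interpolation=cv2.INTER_CUBIC) for f in('s4.png','s7.png')]))
go()
E
```

```text
t 11.925 pos [ 0.4685 -0.1173  0.1344] F [-3.4  1.3 11. ] open 0.0153
x [0.961 0.276 0.002] y [ 0.276 -0.961  0.001] z [ 1.7e-03 -5.0e-04 -1.0e+00]
```

View pics/cmp.png

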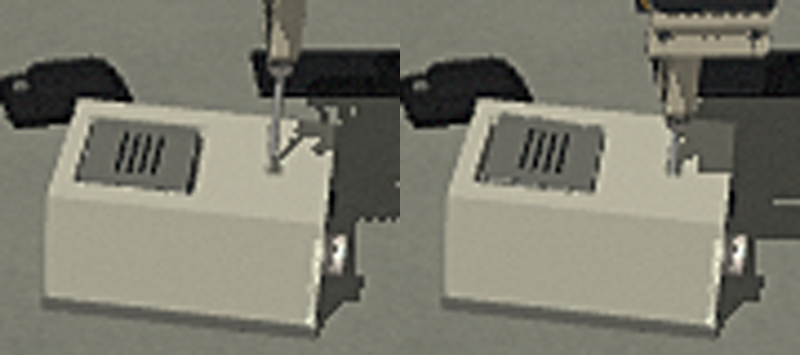

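The pack's ridges have shifted up slightly, so the latch has released. I'll keep holding.

Request:
carry_out(
  moves=[
    {"jaw":0.01,"dx":0,"dy":0,"dz":0.0002,"yaw":0},
    {"jaw":0.01,"dx":0,"dy":0,"dz":0,"yaw":0},
    {"jaw":0.01,"dx":0,"dy":0,"dz":0,"yaw":0},
    {"jaw":0.01,"dx":0,"dy":0,"dz":0,"yaw":0},
    {"jaw":0.01,"dx":0,"dy":0,"dz":0,"yaw":0},
    {"jaw":0.01,"dx":0,"dy":0,"dz":0,"yaw":0},
    {"jaw":0.01,"dx":0,"dy":0,"dz":0,"yaw":0},
    {"jaw":0.01,"dx":0,"dy":0,"dz":0,"yaw":0},
  ],
)

```text
t: 12.92
tool_pos: [0.4685, -0.1173, 0.1343]
orientation: [3.11, 0.438, 0.003]
force: [-4.6, 1.3, 10.9]
opening: 0.0152
gripper_force: 30.0
```

Request:
carry_out(
  moves=[
    {"jaw":0.01,"dx":0,"dy":0,"dz":0,"yaw":0},
    {"jaw":0.01,"dx":0,"dy":0,"dz":0,"yaw":0},
    {"jaw":0.01,"dx":0,"dy":0,"dz":0,"yaw":0},
    {"jaw":0.01,"dx":0,"dy":0,"dz":0,"yaw":0},
    {"jaw":0.01,"dx":0,"dy":0,"dz":0,"yaw":0},
    {"jaw":0.01,"dx":0,"dy":0,"dz":0,"yaw":0},
  ],
)

```text
t: 13.68
tool_pos: [0.4685, -0.1173, 0.1343]
orientation: [3.11, 0.438, 0.003]
force: [-4.3, 1.8, 11.1]
opening: 0.0155
gripper_force: 30.0
```

```bash
python3 - <<'E'
from h import *
b,_=save('side','s8.png');w,_=save('wrist','w8.png')
cv2.imwrite('pics/cmp2.png',np.hstack([cv2.resize(b[140:220,305:395][:,:,::-1],(400,355),interpolation=cv2.INTER_CUBIC),cv2.resize(w[:,:,::-1],(400,355))]))
go()
E
```

```text
t 13.775 pos [ 0.4685 -0.1173  0.1343] F [-5.1  1.5 10.8] open 0.0152
x [0.961 0.276 0.002] y [ 0.276 -0.961  0.001] z [ 1.8e-03 -5.0e-04 -1.0e+00]
```

View pics/cmp2.png

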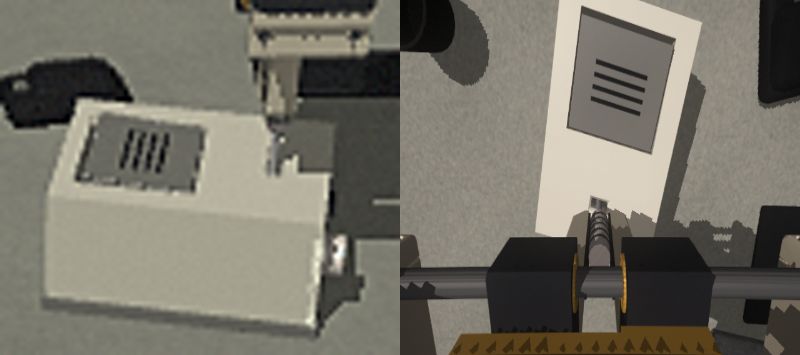

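The pack has not risen yet: its ridges are unchanged since the last picture, and the wrist view shows the rod properly in the slot. I'll press a little further.

Request:
carry_out(
  moves=[
    {"jaw":0.01,"dx":-0.0003,"dy":0,"dz":0.0008,"yaw":0},
    {"jaw":0.01,"dx":0,"dy":0,"dz":0,"yaw":0},
    {"jaw":0.01,"dx":0,"dy":0,"dz":0,"yaw":0},
    {"jaw":0.01,"dx":0,"dy":0,"dz":0,"yaw":0},
  ],
)

```text
t: 14.28
tool_pos: [0.4682, -0.1173, 0.1332]
orientation: [3.11, 0.438, 0.003]
force: [-2.6, 1.2, 8.3]
opening: 0.0155
gripper_force: 30.0
```

```bash
cat > chk.py <<'E'
from h import *
a=cv2.imread('pics/s8.png').astype(int)
b,_=save('side','s9.png');b=b[:,:,::-1].astype(int)
print('pack diff',np.abs(b-a).sum(2)[150:185,315:355].mean()); go()
E
python3 chk.py
```

```text
pack diff 39.555
t 14.325 pos [ 0.4683 -0.1173  0.1333] F [-3.5  0.8  7.8] open 0.0152
x [0.961 0.276 0.002] y [ 0.276 -0.961  0.001] z [ 1.9e-03 -4.0e-04 -1.0e+00]
```

The force dropped and the pack is moving. I'll hold for 1.75 s.

Request:
carry_out(
  moves=[
    {"jaw":0.01,"dx":0,"dy":0,"dz":0,"yaw":0},
    {"jaw":0.01,"dx":0,"dy":0,"dz":0,"yaw":0},
    {"jaw":0.01,"dx":0,"dy":0,"dz":0,"yaw":0},
    {"jaw":0.01,"dx":0,"dy":0,"dz":0,"yaw":0},
    {"jaw":0.01,"dx":0,"dy":0,"dz":0,"yaw":0},
    {"jaw":0.01,"dx":0,"dy":0,"dz":0,"yaw":0},
    {"jaw":0.01,"dx":0,"dy":0,"dz":0,"yaw":0},
  ],
)

```text
t: 15.2
tool_pos: [0.4683, -0.1173, 0.1333]
orientation: [3.11, 0.438, 0.003]
force: [-3.4, -0.1, 8.8]
opening: 0.0156
gripper_force: 30.0
```

Request:
carry_out(
  moves=[
    {"jaw":0.01,"dx":0,"dy":0,"dz":0,"yaw":0},
    {"jaw":0.01,"dx":0,"dy":0,"dz":0,"yaw":0},
    {"jaw":0.01,"dx":0,"dy":0,"dz":0,"yaw":0},
    {"jaw":0.01,"dx":0,"dy":0,"dz":0,"yaw":0},
    {"jaw":0.01,"dx":0,"dy":0,"dz":0,"yaw":0},
    {"jaw":0.01,"dx":0,"dy":0,"dz":0,"yaw":0},
    {"jaw":0.01,"dx":0,"dy":0,"dz":0,"yaw":0},
  ],
)

```text
t: 16.08
tool_pos: [0.4683, -0.1173, 0.1333]
orientation: [3.11, 0.438, 0.003]
force: [-3.2, 1.6, 8.4]
opening: 0.0153
gripper_force: 30.0
```

```bash
python3 chk.py; python3 - <<'E'
from h import *
b=cv2.imread('pics/s9.png');w,_=save('wrist','w9.png')
cv2.imwrite('pics/cmp3.png',np.hstack([cv2.resize(b[120:210,300:400],(400,360),interpolation=cv2.INTER_CUBIC),cv2.resize(w[120:300,220:420][:,:,::-1],(400,360))]))
E
```

```text
pack diff 51.901428571428575
t 16.125 pos [ 0.4683 -0.1173  0.1333] F [-2.9  1.   8.4] open 0.0155
x [0.961 0.276 0.002] y [ 0.276 -0.961  0.001] z [ 1.9e-03 -4.0e-04 -1.0e+00]
```

View pics/cmp3.png

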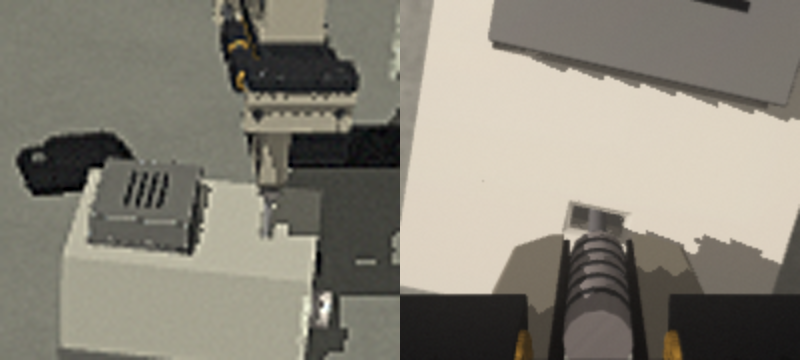

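The pack stands clear of the unit's top, with its front face visible at (150,230), and the shank is still in the slot. I'll retract now.

Request:
carry_out(
  moves=[
    {"jaw":0.01,"dx":0.0005,"dy":0,"dz":-0.004,"yaw":0},
    {"jaw":0.01,"dx":0,"dy":0,"dz":-0.008,"yaw":0},
    {"jaw":0.01,"dx":0,"dy":0,"dz":-0.01,"yaw":0},
    {"jaw":0.01,"dx":0,"dy":0,"dz":-0.012,"yaw":0},
    {"jaw":0.01,"dx":0,"dy":0,"dz":-0.015,"yaw":0},
    {"jaw":0.01,"dx":0,"dy":0,"dz":-0.015,"yaw":0},
    {"jaw":0.01,"dx":0,"dy":0,"dz":-0.015,"yaw":0},
    {"jaw":0.01,"dx":0,"dy":0,"dz":0,"yaw":0},
  ],
)

```text
t: 17.18
tool_pos: [0.4689, -0.1174, 0.2128]
orientation: [3.109, 0.438, 0.004]
force: [-0.2, 0.6, -0.6]
opening: 0.0157
gripper_force: 30.0
```

```bash
python3 - <<'E'
from h import *
go((.5265,.3256,.2124))
im,m=save('wrist','w10.png')
# shank edges in w2-like frame: dark/gray columns just above the handle
a=cv2.imread('pics/w2.png')
E
```

```text
t 17.175 pos [ 0.4689 -0.1174  0.2128] F [-0.2  0.6 -0.6] open 0.0157
x [0.961 0.276 0.002] y [ 0.276 -0.961  0.002] z [ 0.0029 -0.0011 -1.    ]
-> (0.5265, 0.3256, 0.2124) d [ 1.777e-01 -4.098e-01  1.000e-04]
```

Request:
carry_out(
  moves=[
    {"jaw":0.01,"dx":0.01,"dy":-0.03,"dz":0,"yaw":0},
    {"jaw":0.01,"dx":0.025,"dy":-0.055,"dz":0,"yaw":0},
    {"jaw":0.01,"dx":0.025,"dy":-0.055,"dz":0,"yaw":0},
    {"jaw":0.01,"dx":0.025,"dy":-0.055,"dz":0,"yaw":0},
    {"jaw":0.01,"dx":0.025,"dy":-0.055,"dz":0,"yaw":0},
    {"jaw":0.01,"dx":0.025,"dy":-0.055,"dz":0,"yaw":0},
    {"jaw":0.01,"dx":0.025,"dy":-0.055,"dz":0,"yaw":0},
    {"jaw":0.01,"dx":0.018,"dy":-0.05,"dz":0,"yaw":0},
  ],
)

```text
t: 18.23
tool_pos: [0.5253, 0.3282, 0.2096]
orientation: [3.11, 0.439, -0.002]
force: [0.4, 0.1, -0.4]
opening: 0.0158
gripper_force: 30.0
```

Request:
carry_out(
  moves=[
    {"jaw":0.01,"dx":0,"dy":0,"dz":0.01,"yaw":0},
    {"jaw":0.01,"dx":0,"dy":0,"dz":0.01,"yaw":0},
    {"jaw":0.01,"dx":0,"dy":0,"dz":0.01,"yaw":0},
    {"jaw":0.01,"dx":0,"dy":0,"dz":0,"yaw":0},
    {"jaw":0.01,"dx":0,"dy":0,"dz":0,"yaw":0},
  ],
)

```text
t: 18.85
tool_pos: [0.5261, 0.3255, 0.1813]
orientation: [-3.111, -0.436, -0.001]
force: [-0.9, 0.2, 0.2]
opening: 0.0156
gripper_force: 30.0
```

```bash
python3 - <<'E'
from h import *
im,m=save('wrist','w11.png')
go((.5265,.3256,.174))
cv2.imwrite('pics/w11c.png',np.hstack([cv2.resize(x,(400,400),interpolation=cv2.INTER_CUBIC) for x in(im[150:250,270:370][:,:,::-1],cv2.imread('pics/w2.png')[150:250,270:370])]))
E
```

```text
t 18.9 pos [0.5262 0.3257 0.1816] F [ 0.   0.4 -0.7] open 0.0159
x [0.961 0.275 0.001] y [ 0.275 -0.961 -0.   ] z [ 8.e-04  4.e-04 -1.e+00]
-> (0.5265, 0.3256, 0.174) d [0.0002 0.0002 0.0076]
```

View pics/w11c.png

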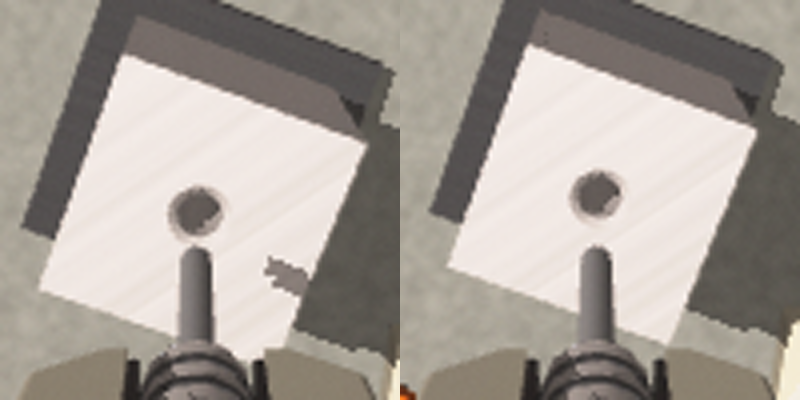

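The rod sits in the grip as before. The bore is at crop (196,212) with the tip in line with it, so I'll lower it straight down.

Request:
carry_out(
  moves=[
    {"jaw":0.01,"dx":0.0002,"dy":0,"dz":0.012,"yaw":0},
    {"jaw":0.01,"dx":0,"dy":0,"dz":0.01,"yaw":0},
    {"jaw":0.01,"dx":0,"dy":0,"dz":0.008,"yaw":0},
    {"jaw":0.01,"dx":0,"dy":0,"dz":0.004,"yaw":0},
    {"jaw":0.01,"dx":0,"dy":0,"dz":0.004,"yaw":0},
    {"jaw":0.01,"dx":0,"dy":0,"dz":0,"yaw":0},
  ],
)

```text
t: 19.65
tool_pos: [0.5259, 0.3262, 0.1427]
orientation: [3.111, 0.438, -0.001]
force: [-0.6, -0.3, -0.4]
opening: 0.0155
gripper_force: 30.0
```

Tip at about 65 mm, so it is inside the bore with no contact force.

Request:
carry_out(
  moves=[
    {"jaw":0.01,"dx":0,"dy":0,"dz":0.01,"yaw":0},
    {"jaw":0.01,"dx":0,"dy":0,"dz":0.01,"yaw":0},
    {"jaw":0.01,"dx":0,"dy":0,"dz":0.01,"yaw":0},
    {"jaw":0.01,"dx":0,"dy":0,"dz":0.01,"yaw":0},
    {"jaw":0.01,"dx":0,"dy":0,"dz":0.006,"yaw":0},
    {"jaw":0.01,"dx":0,"dy":0,"dz":0.004,"yaw":0},
    {"jaw":0.01,"dx":0,"dy":0,"dz":0.002,"yaw":0},
    {"jaw":0.01,"dx":0,"dy":0,"dz":0,"yaw":0},
  ],
)

```text
t: 20.65
tool_pos: [0.5261, 0.3263, 0.0911]
orientation: [-3.111, -0.438, -0.0]
force: [-0.3, 0.8, 0.9]
opening: 0.0155
gripper_force: 30.0
```

Request:
carry_out(
  moves=[
    {"jaw":0.01,"dx":0,"dy":0,"dz":0.001,"yaw":0},
    {"jaw":0.01,"dx":0,"dy":0,"dz":0.0005,"yaw":0},
    {"jaw":0.01,"dx":0,"dy":0,"dz":0,"yaw":0},
  ],
)

```text
t: 21.02
tool_pos: [0.526, 0.3262, 0.0895]
orientation: [-3.111, -0.438, -0.0]
force: [0.7, -0.3, -1.3]
opening: 0.0156
gripper_force: 30.0
```

Request:
carry_out(
  moves=[
    {"jaw":0.01,"dx":0,"dy":0,"dz":0.0008,"yaw":0},
    {"jaw":0.01,"dx":0,"dy":0,"dz":0.0004,"yaw":0},
    {"jaw":0.01,"dx":0,"dy":0,"dz":0,"yaw":0},
  ],
)

```text
t: 21.4
tool_pos: [0.526, 0.3262, 0.0883]
orientation: [-3.111, -0.438, 0.0]
force: [-1.5, -0.0, -0.1]
opening: 0.0153
gripper_force: 30.0
```

Request:
carry_out(
  moves=[
    {"jaw":0.016,"dx":0,"dy":0,"dz":0,"yaw":0},
    {"jaw":0.018,"dx":0,"dy":0,"dz":0,"yaw":0},
    {"jaw":0.024,"dx":0,"dy":0,"dz":0,"yaw":0},
    {"jaw":0.05,"dx":0,"dy":0,"dz":0,"yaw":0},
    {"jaw":0.05,"dx":0,"dy":0,"dz":0,"yaw":0},
    {"jaw":0.05,"dx":0,"dy":0,"dz":0,"yaw":0},
    {"jaw":0.05,"dx":0,"dy":0,"dz":0,"yaw":0},
  ],
)

```text
t: 22.28
tool_pos: [0.526, 0.3262, 0.0882]
orientation: [-3.111, -0.438, 0.0]
force: [0.3, 0.6, 0.0]
opening: 0.05
gripper_force: 0.0
```

Request:
carry_out(
  moves=[
    {"jaw":0.05,"dx":0,"dy":0,"dz":-0.02,"yaw":0},
    {"jaw":0.05,"dx":0,"dy":0,"dz":-0.03,"yaw":0},
    {"jaw":0.05,"dx":0,"dy":0,"dz":-0.03,"yaw":0},
    {"jaw":0.05,"dx":0,"dy":0,"dz":-0.03,"yaw":0},
    {"jaw":0.05,"dx":0,"dy":0,"dz":-0.02,"yaw":0},
    {"jaw":0.05,"dx":0,"dy":0,"dz":0,"yaw":0},
  ],
)

```text
t: 23.02
tool_pos: [0.5271, 0.3269, 0.2211]
orientation: [-3.109, -0.438, -0.007]
force: [0.3, 0.6, -1.1]
opening: 0.0501
gripper_force: 0.0
```

```bash
python3 - <<'E'
from h import *
go()
b,_=save('side','s12.png');w,_=save('wrist','w12.png')
cv2.imwrite('pics/fin.png',np.hstack([cv2.resize(b[140:320,200:440][:,:,::-1],(400,300),interpolation=cv2.INTER_CUBIC),cv2.resize(w[50:350,120:520][:,:,::-1],(400,300))]))
E
```

```text
t 23.025 pos [0.5271 0.3269 0.2211] F [ 0.3  0.6 -1.1] open 0.0501
x [0.961 0.276 0.004] y [ 0.276 -0.961 -0.001] z [ 0.004  0.002 -1.   ]
```

View pics/fin.png

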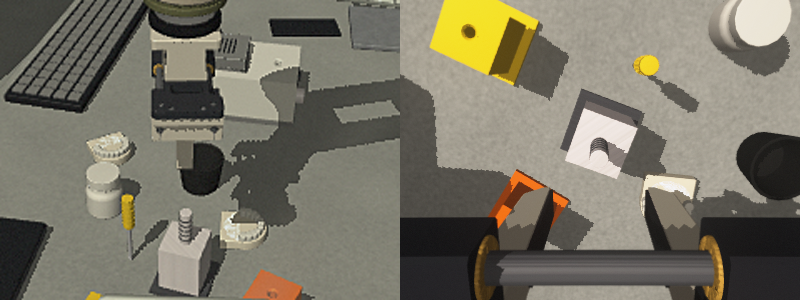

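The final view shows the rod upright in the stand at (185,225), the pack standing up at (233,50), and nothing else moved. I'll do a quick height check against the first picture, then hand in.

```bash
python3 - <<'E'
from h import *
a=cv2.imread('pics/side0.png').astype(int);b=cv2.imread('pics/s12.png').astype(int)
r=np.s_[258:292,300:324]
for s in(-2,-1,0,1,2): print(s,np.abs(np.roll(b,s,0)[r]-a[r]).mean())
if np.abs(b[r]-a[r]).mean()<=min(np.abs(np.roll(b,s,0)[r]-a[r]).mean() for s in(-1,1)): print(close_job())
E
```

```text
-2 17.898692810457515
-1 11.233251633986928
0 9.7234477124183
1 16.333333333333332
2 17.4281045751634
the job is handed in; nothing more can be done
None
```

The job is handed in: the pack is up out of its bay, the steel rod is back upright and fully down in its stand, nothing else was moved, and it took about 23 s of the 64 s.

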